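# Tip the drained parts bins back onto their floors

### The job

The two blue parts bins were washed and stood on end to drain. Without grasping or lifting them, push each one gently over with the fingertips so that it topples about the lower edge of its floor and lies flat on its floor, mouth up, ready to be filled again, right where it stood and not shoved along the bench. Leave the phone, loupe and solder spool where they are.

Things in the scene. Friction and masses are not known exactly. Their poses are not given: they have to be found in the camera images.
- bin_left: blue open parts bin, 151 long (own x) x 104 wide (own y) x 55 high (own z), 50 to 100 g; the left (+y) one, on the 3 mm thick light-blue mat. Origin: centre of the underside of its floor; own z points out of the mouth, -x to the 55 mm rear wall, +x to the 36 mm front wall. Starts standing on the rear wall, 150 mm high: own x up, mouth facing sideways, origin 70 mm above the surface
- bin_left_foot (a point): point at mid-width on the lower edge between rear wall and floor of this bin, on which it turns when tipped onto its floor; touches the surface at the start. Tipped onto its floor, the bin covers about 150 mm beyond this edge, away from the mouth; pushed the other way it ends upside down
- bin_left_lip (a point): point at mid-width on the outer edge of the front wall's lip of this bin, the topmost edge on the mouth side at the start (about 150 mm above the surface); own offset from the bin's origin (75.5, 0, 36) mm. The place to push: about 25 mm level push here, away from the mouth and square to it, takes the bin over its balance, and it falls on by itself
- bin_right: blue open parts bin, 151 long (own x) x 104 wide (own y) x 55 high (own z), 50 to 100 g; the right (-y) one, on the black mat (z = 0). Origin: centre of the underside of its floor; own z points out of the mouth, -x to the 55 mm rear wall, +x to the 36 mm front wall. Starts standing on the rear wall, 150 mm high: own x up, mouth facing sideways, origin 70 mm above the surface
- bin_right_foot (a point): point at mid-width on the lower edge between rear wall and floor of this bin, on which it turns when tipped onto its floor; touches the surface at the start. Tipped onto its floor, the bin covers about 150 mm beyond this edge, away from the mouth; pushed the other way it ends upside down
- bin_right_lip (a point): point at mid-width on the outer edge of the front wall's lip of this bin, the topmost edge on the mouth side at the start (about 150 mm above the surface); own offset from the bin's origin (75.5, 0, 36) mm. The place to push: about 25 mm level push here, away from the mouth and square to it, takes the bin over its balance, and it falls on by itself
- phone_open: bystander: opened phone lying flat, 156 x 74 x 8 mm, origin under its centre, nearest the robot on the left
- loupe: bystander: black eye loupe standing up, 38 mm diameter, 34 mm high, origin under its centre, nearest the robot in the middle
- solder_spool: bystander: blue and white solder spool standing on a flange, 55 mm diameter, 30 mm high, origin under its centre, on the far right

How it is judged:
At the end, for the whole second after the job is handed in: both bins lie still on their floors with the mouth up (own z within 0.12 rad of vertical, origin below 15 mm), the lower rear edge of each within 40 mm of where it stood, and phone, loupe and spool within 15 mm of where they were (angle between each of bin_left, bin_right's own z axis and vertical below 0.12 rad and height (world z) of each of bin_left, bin_right below 0.015 m and distance of each of bin_left_foot, bin_right_foot from where it was at the start of the episode below 0.04 m and linear speed of each of bin_left, bin_right below 0.02 m/s and angular speed of each of bin_left, bin_right below 0.2 rad/s and distance of each of phone_open, loupe, solder_spool from where it was at the start of the episode below 0.015 m); the robot touches nothing.
It fails at once if a bin is lifted off the bench (height (world z) of any of bin_left, bin_right above 0.105 m).
It fails at once if a bin is squeezed or pushed hard (over 15 N) (contact force between the fingers and bin_left above 15 N or contact force between the fingers and bin_right above 15 N).
It fails at once if the phone, loupe or solder spool is moved by more than 15 mm (distance of any of phone_open, loupe, solder_spool from where it was at the start of the episode above 0.015 m).
It also fails if it takes over 38 s, if anything falls off the work surface, if the arm or the gripper's body presses on something with over 40 N, if the wrist force passes 120 N, or if a joint passes its speed limit or range.

### The arm

A 6-joint arm with a two-finger parallel gripper is mounted at the origin on a cart in front of the work surface, level with it; the furniture and walls round the work are solid. World frame = base frame: x ahead of the robot, y to its left, z up, the work surface at z = 0. Lengths are in m, angles in rad, forces in N, time in s.
With the tool pointing down it reaches from about 0.35 to 0.925 m from the base axis. Payload 6.4 kg.
Tool frame: the origin (TCP) lies midway between the tips of the shut fingers; the grasp point (between the pads) lies 19 mm behind it (r.grasp_offset is the distance from the TCP to the grasp point, in m); z points along the fingers, y is the line along which they close (so a half turn about z gives the same grasp; the last joint's range is limited). The gripper opens to 94 mm and grips with 3 to 60 N. Pads are 16 mm wide; open, the fingers measure 119 mm over their backs; the gripper's body (75 mm by 177 mm) begins 78 mm behind the grasp point.
Start: joints at [0.99, 0.245, 1.558, -0, 1.339, -0.174], TCP at [0.257, 0.597, 0.205] pointing down, gripper open.
Joint ranges: [-3.13, 3.13], [-1.02, 2.26], [0.13, 2.54], [-0.95, 4.09], [0.21, 2.88], [-2.74, 2.74]. Speed limits (rad/s): [2.57, 2.57, 3.14, 3.14, 3.14, 3.14].

### API

Orientations are given as a 3x3 rotation matrix whose columns are the frame's x, y, z axes.
In Python, from cell import sensors, read_camera, hand_in, silhouettes, r gives the robot as it stands.
- The arm moves only by the tool drive_tool, never from a script. Its argument "plan" is a list that holds one entry, the list of rows, each a list of 6 numbers: the shift along the tool's x, y, z in mm, then the turn, a rotation vector about the tool's x, y, z in rad. A call has 1 to 8 rows; each row is the pose to reach, as a shift and turn from the pose commanded when the call began, along the tool's axes at that moment; what a row does not reach only later rows make up. A row lasts 1/10 s, in which the tool goes at most 50 mm and 8.59 degrees, less where a joint would pass 70% of its speed; a pose out of reach is approached as far as the arm can. A call with a gripper value outside its range is refused whole. "jaw" is the opening, from 0 (shut) to 1 (fully open), set as the call begins (left out, the last holds). The fingers move at their own pace and stop on an object; "squeeze" is the grip in N (left out, the last holds). Time passes only in rows, so rows that repeat a pose let the fingers close. It gives the time, the measured TCP pose, the force, the opening and the grip force at its end, in the units of the state.
- sensors.state(): the state, without advancing time (a new reading comes with each control period).
- read_camera(name): name is "scene" or "top"; returns a dict with "img" (420x560x3 uint8, red, green, blue), "fovy" (degrees; the focal length in pixels is half the picture's height over the tangent of half this angle, whatever the lens; pixels are square), "cx", "cy" (the principal point, pixels), "dist_coeffs" ([k1, k2, p1, p2, k3] as OpenCV has them; the pictures are not rectified), "R" (3x3) and "t" (3): a world point X has camera coordinates R X + t. Camera axes: x right, y down, z forward; pixel columns grow to the right and rows downward; lengths in m; the calibration is good to about 2 mm. A picture is of the moment at which its call begins. There is no depth.
- hand_in(): hands the job in; it is judged then, once.
Trained networks look in a picture, given as the dict that the camera call returned (one of the last four; its "shot" number tells which), for a name from the list of things; names that differ only in an ending like _2 or _b are one class to them, and where a whole thing is asked for, a point or a joint stands for the part that bears it (a point fixed in the world has none). Each returns a list of dicts, best first, with "score" (0 to 1); they miss things now and then, are a little off and sometimes report something else, mostly with a low value. They report only what shows in the picture. A call takes as long as a camera call.
- silhouettes(picture, target): "pixels" (420x560 bool, what is visible of it) and "rect" ([left, top, right, bottom] in pixels, round what is visible of it).
The state is a dict: "clock": time; "joints": joint angles; "joint_velocities": joint speeds; "joint_torque": joint torques, N m; "tcp_pos": TCP position; "eef_rot": TCP orientation; "contact_force": force on the tool from outside, world axes, zero at the start; "wrist_torque": the same for the moment, N m; "finger_gap": opening from 0.0 (shut) to 1.0 (fully open); "finger_force": force on a finger pad.
Only numpy, scipy, OpenCV 4.12 (cv2) and the standard library are available. Lean on these libraries where they do the work, as an engineer would, in place of code of your own. Each camera call takes 0.05 s, during which the arm holds its last target. There are 200 camera calls.

## Working session

There is one attempt and no reset: what is moved stays moved. The work goes in short steps, Python scripts to look and compute and a tool call to move; the robot and the scene stay as the last step left them, time stands still between calls to the robot, and variables do not carry over. Pictures are saved under pics/ and viewed, at most 10 in all, crops included, and the job is handed in when it is done.

Besides the shell and the picture viewer there is one more tool, called after "Call:" as name(argument=value, ...) on one line, values as JSON. drive_tool: Moves the arm, as the interface text tells. Its arguments: {"type":"object","properties":{"plan":{"type":"array"},"jaw":{"type":"number"},"squeeze":{"type":"number"}},"required":["plan"]}

```bash
mkdir -p pics; cat > h.py <<'E'
import numpy as np,cv2
from cell import *
def K(p):
    f=210/np.tan(np.radians(p["fovy"])/2); return np.array([[f,0,p["cx"]],[0,f,p["cy"]],[0,0,1.]])
def proj(p,X):
    return cv2.projectPoints(np.array(X,float).reshape(-1,3),cv2.Rodrigues(np.array(p["R"]))[0],np.array(p["t"],float),K(p),np.array(p["dist_coeffs"],float))[0].reshape(-1,2)
def onz(p,uv,z):
    n=cv2.undistortPoints(np.array(uv,float).reshape(-1,1,2),K(p),np.array(p["dist_coeffs"],float)).reshape(-1,2)
    R=np.array(p["R"]);t=np.array(p["t"]);c=-R.T@t
    d=np.c_[n,np.ones(len(n))]@R
    return c+d*((z-c[2])/d[:,2])[:,None]
E
python3 - <<'E'
from h import *
for n in("scene","top"):
    p=read_camera(n); cv2.imwrite(f"pics/{n}0.png",p["img"][:,:,::-1])
    print(n,-np.array(p["R"]).T@p["t"],p["fovy"])
    for o in("bin_left","bin_right","phone_open","loupe","solder_spool"):
        for s in silhouettes(p,o)[:3]: print(o,round(s["score"],2),s["rect"],s["pixels"].sum())
s=sensors.state();print(s["clock"],s["tcp_pos"],s["eef_rot"])
E
```

```text
scene [ 0.08963729 -0.67669954  0.82235297] 49.63784667161804
bin_left 0.67 [239.6, 147.2, 276.9, 201.6] 2007
bin_right 0.8 [294.1, 223.5, 360.8, 307.7] 3185
phone_open 0.7 [177.8, 191.6, 219.7, 229.1] 880
loupe 0.74 [227.8, 262.4, 245.3, 280.1] 229
top [0.25280787 0.06135185 1.35785999] 54.970296239606476
bin_left 0.69 [190.4, 180.9, 236.7, 228.4] 1134
bin_right 0.58 [319.2, 194.4, 352.7, 231.8] 1004
bin_right 0.4 [382.8, 171.4, 398.9, 192.1] 238
phone_open 0.76 [187.2, 253.7, 235.8, 275.1] 1056
loupe 0.44 [289.2, 260.2, 300.3, 269.5] 70
solder_spool 0.57 [381.6, 170.6, 400.6, 189.2] 230
0.6 [0.25718859 0.59695571 0.20545395] [[-9.18398586e-01  3.95656463e-01 -1.12779768e-05]
 [ 3.95656463e-01  9.18398586e-01 -1.63234183e-05]
 [ 3.89921202e-06 -1.94536087e-05 -1.00000000e+00]]
```

View pics/scene0.png

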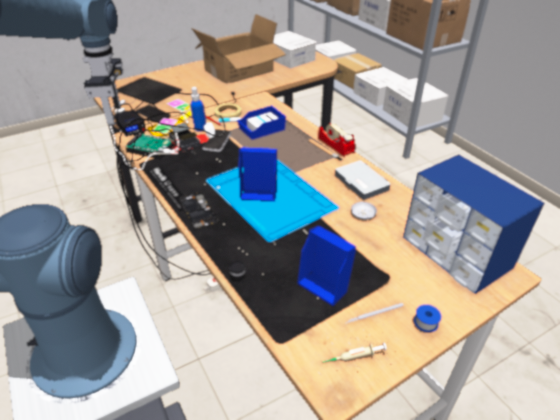

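View pics/top0.png

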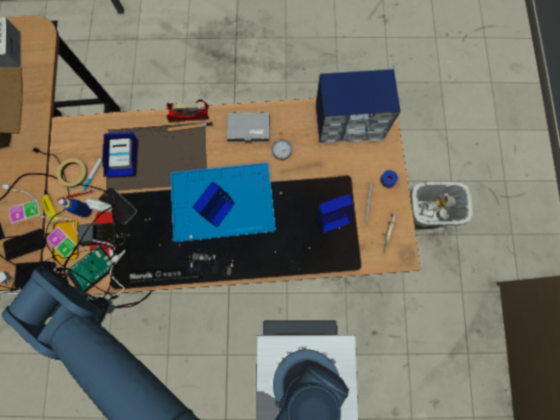

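The scene view shows the left bin at (258,175) on the light-blue mat and the right one at (327,265) on the black mat. In the top view they are at (213,204) and (336,213). I'll enlarge both to see which way the mouths face.

```bash
python3 - <<'E'
import cv2,numpy as np
t=cv2.imread("pics/top0.png");s=cv2.imread("pics/scene0.png")
f=lambda i,x,y,w,h:cv2.resize(np.clip(i[y:y+h,x:x+w].astype(float)*1.5,0,255).astype(np.uint8),(400,300),interpolation=cv2.INTER_CUBIC)
cv2.imwrite("pics/crop.png",np.vstack([np.hstack([f(t,175,175,80,60),f(t,295,183,80,60)]),np.hstack([f(s,205,140,100,75),f(s,270,220,120,90)])]))
E
```

```text
(no output)
```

View pics/crop.png

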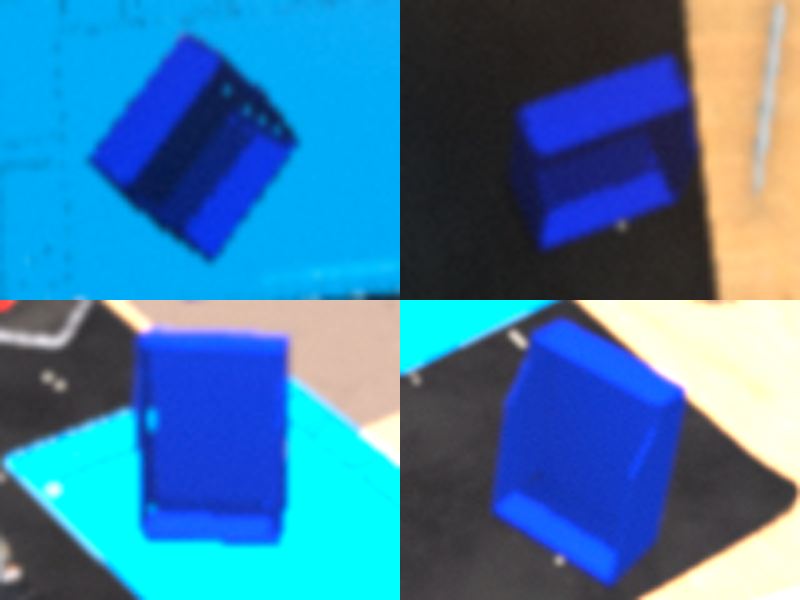

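The left bin's mouth faces lower right in the top view (−x, −y), so it must fall toward upper left. The right bin's mouth faces the robot (−x), so it falls toward +x. Next I fit the poses to the silhouettes in both cameras.

```bash
cat > fit.py <<'E'
from h import *
from scipy.optimize import minimize
ps=[read_camera(n) for n in("scene","top")]
z0={"bin_left":.003,"bin_right":0}
def hull(q,z):  # q: foot x,y, fall yaw ; local f=-mouth
    x,y,a=q; f=np.array([np.cos(a),np.sin(a)]);l=np.array([-f[1],f[0]])
    P=[]
    for h,d in((0,0),(0,.055),(.146,0),(.150,.036)):
        for s in(-.052,.052): P.append(np.r_[np.array([x,y])-f*d+l*s,z+h])
    return np.array(P)
S=4
for o,a0 in(("bin_left",np.radians(50)),("bin_right",np.radians(15))):
    M=[]
    for p in ps:
        m=silhouettes(p,o)[0]["pixels"].astype(np.uint8)
        M.append(cv2.resize(cv2.GaussianBlur(m.astype(np.float32),(0,0),.7),None,fx=S,fy=S))
    def parts(q):
        r=[]
        for p,m in zip(ps,M):
            uv=(proj(p,hull(q,z0[o]))+.5)*S-.5
            g=np.zeros(m.shape,np.float32);cv2.fillConvexPoly(g,cv2.convexHull(np.round(uv*16).astype(np.int32)),1,shift=4)
            r.append(np.abs(g-m).sum()/np.maximum(g,m).sum())
        return r
    c=np.argwhere(M[1]>.5).mean(0)[::-1]/S
    xy=onz(ps[1],c,.1)[0][:2]
    best=min((minimize(lambda q:sum(parts(q)),[*xy,a0+d],method="Nelder-Mead",options=dict(initial_simplex=[[*xy,a0+d],[xy[0]+.03,xy[1],a0+d],[xy[0],xy[1]+.03,a0+d],[*xy,a0+d+.2]])) for d in(-.3,0,.3)),key=lambda r:r.fun)
    q=best.x;f=np.array([np.cos(q[2]),np.sin(q[2])])
    print(o,"foot",q[:2].round(4),"deg",np.degrees(q[2]).round(1),"lip",(q[:2]-f*.036).round(4),np.round(parts(q),3))
    for p,n in zip(ps,("s","t")):
        im=cv2.resize(p["img"][:,:,::-1],None,fx=S,fy=S);uv=((proj(p,hull(q,z0[o]))+.5)*S).astype(int)
        for i,j in((0,1),(2,3),(4,5),(6,7),(0,2),(1,3),(4,6),(5,7),(0,4),(1,5),(2,6),(3,7)):cv2.line(im,tuple(uv[i].tolist()),tuple(uv[j].tolist()),(0,255,255),1)
        c=uv.mean(0).astype(int);globals().setdefault("T",[]).append(im[c[1]-150:c[1]+150,c[0]-200:c[0]+200] if True else 0)
cv2.imwrite("pics/fit.png",np.vstack([np.hstack(T[:2]),np.hstack(T[2:])]))
for o,h in(("phone_open",.008),("loupe",.034),("solder_spool",.03)):
    for s in silhouettes(ps[1],o)[:1]: r=s["rect"];print(o,onz(ps[1],[[(r[0]+r[2])/2,(r[1]+r[3])/2]],h).round(3))
E
python3 fit.py
```

```text
bin_left foot [0.5782 0.3195] deg 53.3 lip [0.5567 0.2906] [1.   0.14]
bin_right foot [ 0.5568 -0.0895] deg 18.3 lip [ 0.5226 -0.1008] [0.097 0.17 ]
phone_open [[0.376 0.315 0.008]]
solder_spool [[0.568 0.307 0.03 ]]
```

View pics/fit.png

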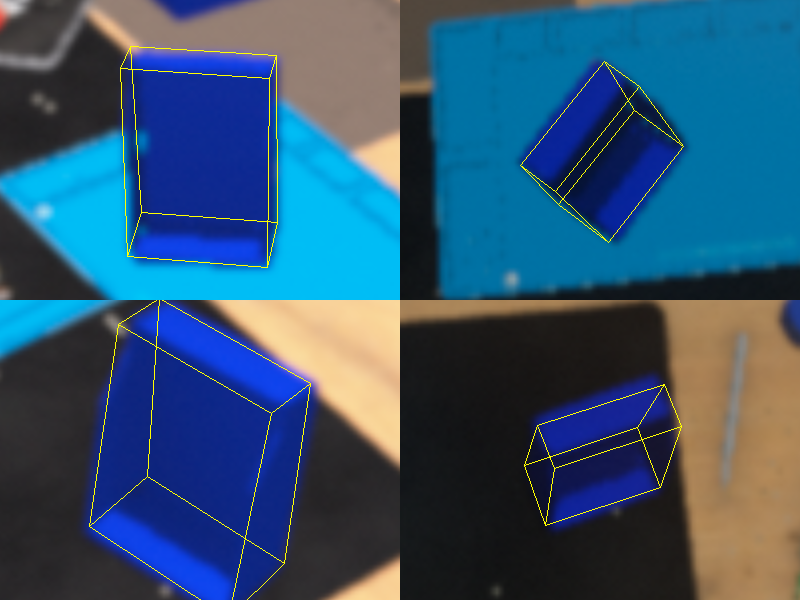

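The left fit sits well on the top view. The right one needs about +4 mm in x and +2 mm in y. I'll use these lips:
- **Left:** (0.557, 0.291), falling at 53°.
- **Right:** (0.527, −0.099), falling at 18°.

I'll push with both fingers part open and the finger line parallel to the lip, starting 50 mm in front of it.

```bash
cat > to.py <<'E'
import sys
from h import *
x,y,z,fall=map(float,sys.argv[1:])
s=sensors.state();R=np.array(s["eef_rot"]);a=np.radians(fall)
f=np.array([np.cos(a),np.sin(a),0]);Z=np.array([0,0,-1.]);T=np.c_[-f,np.cross(Z,-f),Z]
print(s["clock"],s["tcp_pos"],"shift mm",(R.T@(np.array([x,y,z])-s["tcp_pos"])*1e3).round(1),"turn",cv2.Rodrigues(R.T@T)[0].ravel().round(3))
E
python3 to.py $(python3 -c "from math import *;a=radians(53.3);print(.557-.05*cos(a),.291-.05*sin(a),.205,53.3)")
```

```text
1.05 [0.25718316 0.59698133 0.20548192] shift mm [-384.8 -211.     0.5] turn [ 0.     0.    -1.337]
```

Call:
drive_tool(plan=[[[-385,-211,0,0,0,-1.337],[-385,-211,0,0,0,-1.337],[-385,-211,0,0,0,-1.337],[-385,-211,0,0,0,-1.337],[-385,-211,0,0,0,-1.337],[-385,-211,0,0,0,-1.337],[-385,-211,0,0,0,-1.337],[-385,-211,0,0,0,-1.337]]], jaw=0.4)

```text
clock: 1.85
tcp_pos: [0.4893, 0.2999, 0.2058]
eef_rot: [[-0.749, -0.662, 0.001], [-0.662, 0.749, 0.0], [-0.001, -0.0, -1.0]]
contact_force: [-0.9, 1.3, 0.8]
finger_gap: 0.407
finger_force: 0.0
```

```bash
python3 to.py 0.527 0.251 0.205 53.3
```

```text
1.85 [0.48928481 0.29987587 0.20576016] shift mm [  4.1 -61.6   0.8] turn [-0.     0.001 -0.206]
```

Call:
drive_tool(plan=[[[4,-62,0,0,0,-0.206],[4,-62,0,0,0,-0.206],[4,-62,0,0,0,-0.206],[4,-62,40,0,0,-0.206],[4,-62,75,0,0,-0.206],[4,-62,75,0,0,-0.206],[4,-62,75,0,0,-0.206]]])

```text
clock: 2.55
tcp_pos: [0.5255, 0.253, 0.1308]
eef_rot: [[-0.602, -0.798, -0.001], [-0.798, 0.602, -0.0], [0.0, 0.001, -1.0]]
contact_force: [0.1, 0.8, 0.7]
finger_gap: 0.399
finger_force: 0.0
```

```bash
python3 to.py 0.527 0.251 0.13 53.3; python3 - <<'E'
from h import *
p=read_camera("scene");q=read_camera("top")
f=lambda i,x,y,w,h:cv2.resize(i[y:y+h,x:x+w,::-1],(400,400),interpolation=cv2.INTER_CUBIC)
cv2.imwrite("pics/pre.png",np.hstack([f(p["img"],200,110,110,110),f(q["img"],160,155,110,110)]))
E
```

```text
2.55 [0.52548938 0.25301973 0.13077919] shift mm [ 0.7 -2.4  0.8] turn [ 0.001 -0.    -0.006]
```

View pics/pre.png

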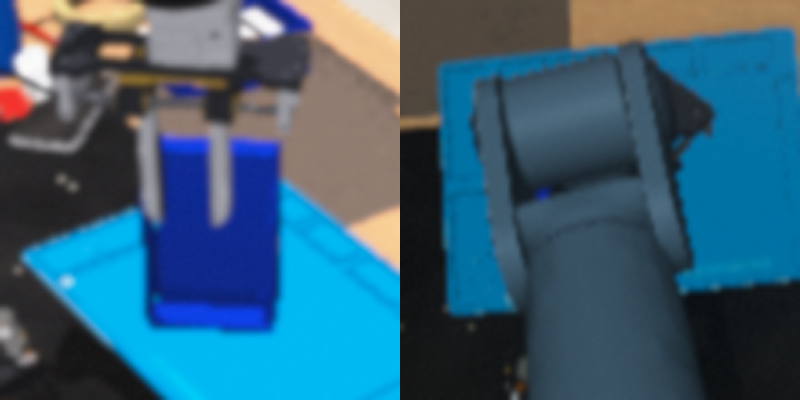

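The scene view shows both fingers in front of the mouth at (150,170) and (220,170) in the crop, about level with the upper part of the bin, which still stands. I'll push slowly.

Call:
drive_tool(plan=[[[-15,-2,0,0,0,0],[-28,-2,0,0,0,0],[-34,-2,0,0,0,0],[-38,-2,0,0,0,0],[-42,-2,0,0,0,0],[-46,-2,0,0,0,0],[-50,-2,0,0,0,0],[-54,-2,0,0,0,0]]])

```text
clock: 3.45
tcp_pos: [0.5603, 0.2941, 0.1304]
eef_rot: [[-0.603, -0.798, -0.0], [-0.798, 0.603, -0.0], [0.0, 0.0, -1.0]]
contact_force: [-0.6, -0.3, -1.1]
finger_gap: 0.407
finger_force: 0.0
```

Call:
drive_tool(plan=[[[-4,0,0,0,0,0],[-8,0,0,0,0,0],[-12,0,0,0,0,0],[-15,0,0,0,0,0],[-18,0,0,0,0,0],[-18,0,0,0,0,0],[-18,0,0,0,0,0]]])

```text
clock: 4.15
tcp_pos: [0.5711, 0.3084, 0.1304]
eef_rot: [[-0.602, -0.798, -0.0], [-0.798, 0.602, -0.0], [0.0, 0.0, -1.0]]
contact_force: [-0.4, 0.2, -0.1]
finger_gap: 0.402
finger_force: 0.0
```

```bash
python3 - <<'E'
from h import *
p=read_camera("scene");s=silhouettes(p,"bin_left")
for a in s: print(a["score"],a["rect"])
cv2.imwrite("pics/p2.png",cv2.resize(p["img"][110:220,200:310,::-1],(400,400),interpolation=cv2.INTER_CUBIC))
E
```

```text
0.79 [238.7, 140.1, 275.2, 195.9]
```

View pics/p2.png

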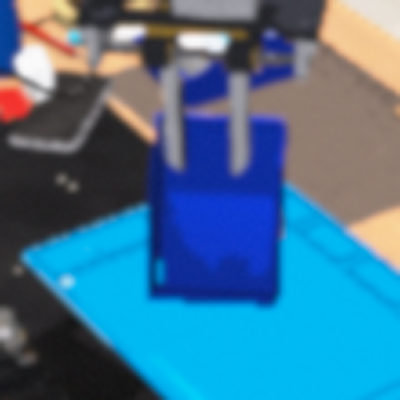

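The bin is tilted about the foot: the rear wall at the bottom, (215,300), is now edge-on. It isn't over its balance yet, so I'll keep pushing.

Call:
drive_tool(plan=[[[-4,0,0,0,0,0],[-8,0,0,0,0,0],[-12,0,0,0,0,0],[-16,0,0,0,0,0],[-16,0,0,0,0,0],[-16,0,0,0,0,0],[-16,0,0,0,0,0],[-16,0,0,0,0,0]]])

```text
clock: 5.05
tcp_pos: [0.5806, 0.3211, 0.1304]
eef_rot: [[-0.603, -0.798, -0.0], [-0.798, 0.603, -0.0], [0.0, 0.0, -1.0]]
contact_force: [-0.7, 0.1, -0.1]
finger_gap: 0.398
finger_force: 0.0
```

```bash
python3 - <<'E'
from h import *
p=read_camera("scene");s=silhouettes(p,"bin_left")
for a in s: print(a["score"],a["rect"])
cv2.imwrite("pics/p3.png",cv2.resize(p["img"][110:220,200:310,::-1],(400,400),interpolation=cv2.INTER_CUBIC))
E
```

```text
0.64 [242.2, 154.4, 280.0, 189.8]
```

View pics/p3.png

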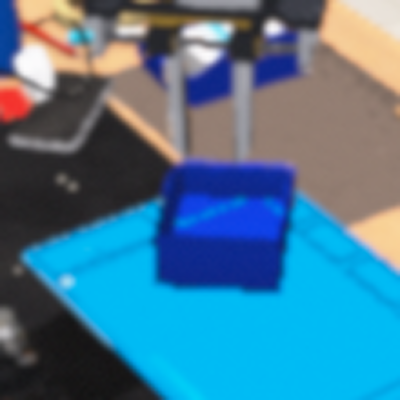

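The left bin lies flat with its mouth up; its rear wall is at (220,262) in the crop. Now I'll lift and move to the right bin.

Call:
drive_tool(plan=[[[15,0,-40,0,0,0],[20,0,-75,0,0,0],[20,0,-75,0,0,0]]])

```text
clock: 5.45
tcp_pos: [0.5715, 0.3058, 0.2122]
eef_rot: [[-0.603, -0.798, 0.01], [-0.798, 0.603, 0.003], [-0.009, -0.006, -1.0]]
contact_force: [0.6, -0.3, -0.1]
finger_gap: 0.398
finger_force: 0.0
```

```bash
python3 to.py .4795 -.1147 .205 18.3
```

```text
5.45 [0.57154838 0.30582083 0.21215613] shift mm [ 391.1 -180.     4.8] turn [-0.003  0.01   0.604]
```

Call:
drive_tool(plan=[[[390,-180,0,0,0,0.611],[390,-180,0,0,0,0.611],[390,-180,0,0,0,0.611],[390,-180,0,0,0,0.611],[390,-180,0,0,0,0.611],[390,-180,0,0,0,0.611],[390,-180,0,0,0,0.611],[390,-180,0,0,0,0.611]]])

```text
clock: 6.25
tcp_pos: [0.4826, -0.0872, 0.2049]
eef_rot: [[-0.951, -0.308, -0.0], [-0.308, 0.951, 0.0], [0.0, 0.0, -1.0]]
contact_force: [0.9, 0.1, -0.6]
finger_gap: 0.395
finger_force: 0.0
```

Call:
drive_tool(plan=[[[0,0,0,0,0,0],[0,0,0,0,0,0],[0,0,0,0,0,0]]])

```text
clock: 6.55
tcp_pos: [0.4837, -0.0846, 0.205]
eef_rot: [[-0.951, -0.309, -0.001], [-0.309, 0.951, 0.001], [0.0, 0.001, -1.0]]
contact_force: [0.8, 0.5, -0.3]
finger_gap: 0.4
finger_force: 0.0
```

```bash
python3 to.py .4795 -.1147 .13 18.3
```

```text
6.55 [ 0.48366332 -0.08457012  0.20502163] shift mm [ 13.2 -27.4  75. ] turn [ 0.001 -0.    -0.005]
```

Call:
drive_tool(plan=[[[13,-27,0,0,0,0],[13,-27,25,0,0,0],[13,-27,55,0,0,0],[13,-27,75,0,0,0],[13,-27,75,0,0,0],[13,-27,75,0,0,0]]])

```text
clock: 7.15
tcp_pos: [0.48, -0.1142, 0.1307]
eef_rot: [[-0.951, -0.31, -0.0], [-0.31, 0.951, 0.0], [0.0, 0.0, -1.0]]
contact_force: [0.2, 0.4, -0.4]
finger_gap: 0.398
finger_force: 0.0
```

```bash
python3 - <<'E'
from h import *
p=read_camera("scene");q=read_camera("top")
f=lambda i,x,y,w,h:cv2.resize(i[y:y+h,x:x+w,::-1],(400,400),interpolation=cv2.INTER_CUBIC)
cv2.imwrite("pics/pre2.png",np.hstack([f(p["img"],265,205,120,120),f(q["img"],160,155,110,110)]))
E
```

```text
(no output)
```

View pics/pre2.png

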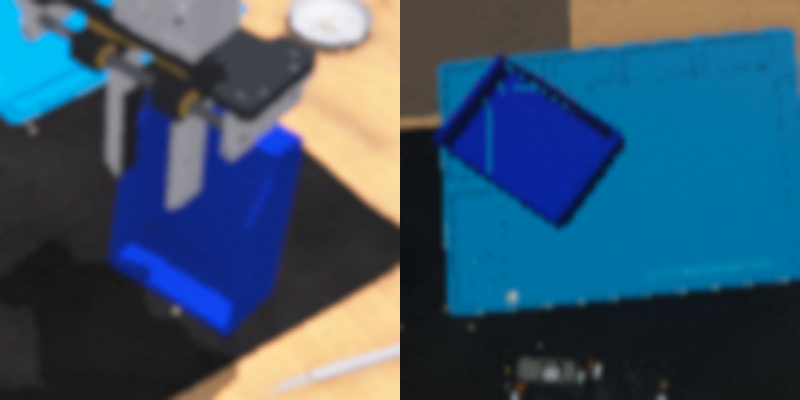

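Top crop: the left bin lies flat, with its rear edge around (592,182). Scene crop: the fingers at (115,120) and (185,165) are in front of the right bin's mouth. I'll push.

Call:
drive_tool(plan=[[[-12,0,0,0,0,0],[-22,0,0,0,0,0],[-28,0,0,0,0,0],[-33,0,0,0,0,0],[-37,0,0,0,0,0],[-41,0,0,0,0,0],[-45,0,0,0,0,0],[-49,0,0,0,0,0]]])

```text
clock: 8.05
tcp_pos: [0.5264, -0.1002, 0.1304]
eef_rot: [[-0.951, -0.308, -0.0], [-0.308, 0.951, 0.0], [0.0, 0.0, -1.0]]
contact_force: [-0.8, -1.2, 0.2]
finger_gap: 0.398
finger_force: 0.0
```

Call:
drive_tool(plan=[[[-4,0,0,0,0,0],[-8,0,0,0,0,0],[-12,0,0,0,0,0],[-16,0,0,0,0,0],[-20,0,0,0,0,0],[-24,0,0,0,0,0],[-24,0,0,0,0,0],[-24,0,0,0,0,0]]])

```text
clock: 8.85
tcp_pos: [0.5491, -0.0928, 0.1304]
eef_rot: [[-0.951, -0.308, -0.0], [-0.308, 0.951, 0.0], [0.0, 0.0, -1.0]]
contact_force: [-0.3, 0.1, -0.3]
finger_gap: 0.401
finger_force: 0.0
```

Call:
drive_tool(plan=[[[-4,0,0,0,0,0],[-8,0,0,0,0,0],[-10,0,0,0,0,0],[-10,0,0,0,0,0],[-10,0,0,0,0,0],[-10,0,0,0,0,0]]])

```text
clock: 9.45
tcp_pos: [0.5585, -0.0898, 0.1304]
eef_rot: [[-0.951, -0.308, -0.0], [-0.308, 0.951, 0.0], [0.0, 0.0, -1.0]]
contact_force: [-0.3, -0.1, 0.5]
finger_gap: 0.403
finger_force: 0.0
```

```bash
python3 - <<'E'
from h import *
p=read_camera("scene")
cv2.imwrite("pics/p5.png",cv2.resize(p["img"][205:325,265:385,::-1],(400,400),interpolation=cv2.INTER_CUBIC))
E
```

```text
(no output)
```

View pics/p5.png

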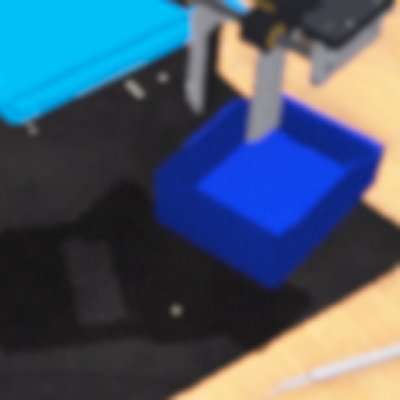

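The right bin lies flat with its mouth up; its rear wall is at (210,240) in the crop. I'll lift clear and check both in the top view.

Call:
drive_tool(plan=[[[15,0,-40,0,0,0],[60,0,-75,0,0,0],[150,0,-75,0,0,0],[150,0,-75,0,0,0],[150,0,-75,0,0,0],[150,0,-75,0,0,0]]])

```text
clock: 10.1
tcp_pos: [0.4156, -0.1363, 0.2059]
eef_rot: [[-0.952, -0.307, 0.001], [-0.307, 0.952, -0.001], [-0.001, -0.001, -1.0]]
contact_force: [-0.3, 0.5, 0.6]
finger_gap: 0.397
finger_force: 0.0
```

```bash
python3 - <<'E'
from h import *
q=read_camera("top")
for o,c in(("bin_left",(.578,.3195,53.3)),("bin_right",(.561,-.0875,18.3))):
    s=silhouettes(q,o)
    for a in s[:2]:
        m=a["pixels"];r=cv2.minAreaRect(np.argwhere(m)[:,::-1].astype(np.float32))
        P=onz(q,cv2.boxPoints(r),.045)[:,:2];th=np.radians(c[2]);f=np.array([np.cos(th),np.sin(th)])
        e=P[np.argsort(P@f)[:2]].mean(0);print(o,a["score"],a["rect"],"rear mid",e.round(3),"moved mm",((e-c[:2])*1e3).round(), "size",np.linalg.norm(P-np.roll(P,1,0),axis=1).round(3))
E
```

```text
bin_left 0.74 [166.5, 167.1, 223.4, 221.5] rear mid [0.563 0.303] moved mm [-15. -16.] size [0.158 0.113 0.16  0.111]
bin_right 0.84 [300.4, 171.4, 344.4, 214.2] rear mid [ 0.541 -0.091] moved mm [-20.  -4.] size [0.151 0.114 0.152 0.111]
```

Both bins are flat, and the rear edges are within about 20 mm of my start estimates. The limit is 40 mm, so I'm handing in.

```bash
python3 -c "
from cell import *
print(hand_in())"
```

```text
the job is handed in; nothing more can be done
None
```

I toppled both bins with light fingertip pushes; in the last pictures they lie flat, mouth up, rear edges within about 20 mm of where they stood. I kept clear of the phone, loupe and spool but did not re-measure them. The job is handed in, and no verdict was returned.

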